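Tare the dish on the carat balance

TASK

The empty pink dish on the carat balance is to be tared, which needs still air over the pan. With the fingertips only, push the open draught lid over and all the way down until it is fully shut, without letting it slam; only then press the orange tare key right down and let go, leaving the lid shut. Grip and lift nothing, work gently, do not press the grey power key, and leave the dish on the pan and the things lying round the balance as they are.

Things in the scene. Friction and masses are not known exactly. Their poses are not given: they have to be found in the camera images.
- balance: carat balance, fixed on the table: white case, x -105 to +85 mm, y -66 to +66 mm about its origin on the table, deck 38 mm high. x points from the keys (front) to the hinge (rear), y left seen from the front, z up. On it a clear grey-framed chamber open at the top, x -22 to +82, y -55 to +55 mm, rim 80 mm above the table. Display and keys in front.
- lid_hinge (a point): middle of the lid's hinge line, at the rear top edge of the chamber, 82 mm above the table, at x = +82 mm in the balance's frame; the hinge line runs along the balance's y axis.
- lid_edge (a point): middle of the lid's free edge, 108 mm from lid_hinge. The lid: clear panel in a grey frame, 108 mm long, 112 mm wide along the hinge line, 5 mm thick (2.5 mm either side of the line hinge - edge); a small lip at the edge's middle reaches 7 mm further. Shut, it lies level on the chamber with the edge in front; open, it stands about upright over the rear.
- draught_lid (a joint): opening angle in rad: 0 = shut and level, 1.57 = upright, more = leaning back, stop at 1.9; 1.2 to 1.8 at the start. Stiff friction hinge (0.07 N m): the lid stays where it is left and takes about 1 N at its edge. A push on its outer face (turned to the rear when it stands up, on top when shut) closes it.
- tare_top (a point): centre of the top of the orange tare key, right front of the deck seen from the front (balance frame x -83, y -36 mm), 42.5 mm above the table; the cap is 22 mm (x) by 32 mm (y) and stands 4.5 mm above the deck.
- tare_key (a joint): how far the tare key is pressed down, m: 0 = up, 0.003 = fully down. Sprung: about 1 N to begin, 4 N fully down; it comes back up by itself.
- power_top (a point): centre of the top of the grey power key, same size as the tare key, left front of the deck (balance frame x -83, y +36 mm). Not to be pressed.
- power_key (a joint): how far the power key is pressed down, m: 0 = up, 0.003 = fully down.
- pan_centre (a point): centre of the top of the round steel weighing pan, 79 mm in diameter, 48 mm above the table inside the chamber.
- dish: loose empty pink petal-shaped dish, 45 x 54 x 8 mm, standing on the pan; origin at the centre of its underside.
- stone_tray: loose white paper tray with stones, 33 x 36 x 7 mm, lying beside the balance; origin at the centre of its underside.
- loupe_b: loose folding loupe, 63 x 48 x 24 mm, beside the balance; origin at the centre of its underside.
- tweezers_b: loose steel tweezers, 63 x 103 x 9 mm, lying left of the balance's front; origin at the centre of their underside.
Mind the look-alikes: they are no part of the job. There is more than one size of the dish; the one meant has the size given above.

How it is judged:
By the outcome, as a careful person would: the job done as asked, in the order asked, and still so for the second after the job is handed in, with the robot touching nothing.
It also fails if it takes over 43 s, if anything falls off the work surface, if the arm or the gripper's body presses on something with over 40 N, if the wrist force passes 120 N, or if a joint passes its speed limit or range.

ROBOT

A 6-joint arm with a two-finger parallel gripper is mounted at the origin on a cart in front of the work surface, level with it; the furniture and walls round the work are solid. World frame = base frame: x ahead of the robot, y to its left, z up, the work surface at z = 0. Lengths are in mm, angles in degrees, forces in N, time in s.
With the tool pointing down it reaches from about 350 to 850 mm from the base axis. Payload 8.1 kg.
Tool frame: the origin (TCP) lies midway between the tips of the shut fingers; the grasp point (between the pads) lies 19 mm behind it (r.pinch_z is the distance from the TCP to the grasp point, in mm); z points along the fingers, y is the line along which they close (so a half turn about z gives the same grasp; the last joint's range is limited). The gripper opens to 85 mm and grips with 20 to 120 N. Pads are 22 mm wide; open, the fingers measure 114 mm over their backs; the gripper's body (76 mm by 85 mm) begins 54 mm behind the grasp point. The pads swing forward as they close: fully open they stand 13 mm farther back than shut.
Start: joints at [-72.101, 7.471, 85.268, -0, 87.261, -4.893], TCP at [232.455, -553.146, 231.292] pointing down, gripper open.
Joint ranges: [-169.43, 169.43], [-51.17, 129.36], [1.28, 143.12], [-76.62, 256.62], [0, 156.53], [-152.29, 152.29]. Speed limits (degrees/s): [136.94, 136.94, 159.86, 180, 180, 180].

INTERFACE

Orientations are given as [roll, pitch, yaw] about the fixed x, y, z axes, in that order (R = Rz(yaw) Ry(pitch) Rx(roll)).
In Python, from bench import sensors, optics, job, r gives the robot as it stands.
- The arm moves only by the tool play_rows, never from a script. Its argument "motion" is a list that holds one entry, the list of rows, each a list of 6 numbers: the shift along the tool's x, y, z in cm, then the turn, a rotation vector about the tool's x, y, z in degrees. In form: [[[x, y, z, ax, ay, az], ...]]. A call has 1 to 5 rows; each row is the pose to reach, as a shift and turn from the pose commanded when the call began, along the tool's axes at that moment; what a row does not reach only later rows make up. A row lasts 1/10 s, in which the tool goes at most 50 mm and 8.59 degrees, less where a joint would pass 70% of its speed; a pose out of reach is approached as far as the arm can. A call with a gripper value outside its range is refused whole. "jaw" is the opening, from 0 (shut) to 1 (fully open), set as the call begins (left out, the last holds). The fingers move at their own pace and stop on an object; "squeeze" is the grip in N (left out, the last holds). Time passes only in rows, so rows that repeat a pose let the fingers close. It gives the time, the measured TCP pose, the force, the opening and the grip force at its end, in the units of the state.
- sensors.sense(): the state, without advancing time (a new reading comes with each control period).
- optics.snapshot(name): name is "side" or "top"; returns a dict with "pixels" (420x560x3 uint8, red, green, blue), "mtx" (3x3 intrinsics, pixels), "k1" (the pictures are not rectified: a ray, as slopes to the right and down, at radius r is drawn at 1 + k1 r^2 times it, then the intrinsics apply), "R" (3x3) and "t" (3): a world point X has camera coordinates R X + t. Camera axes: x right, y down, z forward; pixel columns grow to the right and rows downward; lengths in mm; the calibration is good to about 2 mm. A picture is of the moment at which its call begins. There is no depth.
- job.hand_in(): hands the job in; it is judged then, once.
The state is a dict: "time": time; "joint_pos": joint angles; "qd": joint speeds; "joint_efforts": joint torques, N m; "tool_pos": TCP position; "tcp_rot": TCP orientation; "ft_force": force on the tool from outside, world axes, zero at the start; "wrist_torque": the same for the moment, N m; "finger_gap": finger opening in mm; "grip_force": force on a finger pad.
Only numpy, scipy, OpenCV 4.12 (cv2) and the standard library are available. Lean on these libraries where they do the work, as an engineer would, in place of code of your own. Each camera call takes 0.05 s, during which the arm holds its last target. There are 200 camera calls.

## Working session

There is one attempt and no reset: what is moved stays moved. The work goes in short steps, Python scripts to look and compute and a tool call to move; the robot and the scene stay as the last step left them, time stands still between calls to the robot, and variables do not carry over. Pictures are saved under pics/ and viewed, at most 10 in all, crops included, and the job is handed in when it is done.

Besides the shell and the picture viewer there is one more tool, called by a JSON object that holds its "name" and its "arguments", one argument or row to a line. play_rows: Moves the arm, as the interface text tells. Its arguments: {"type":"object","properties":{"motion":{"type":"array","items":{"type":"array","items":{"type":"array","items":{"type":"number"}}}},"jaw":{"type":"number"},"squeeze":{"type":"number"}},"required":["motion"]}

```bash
mkdir -p pics; python3 - <<'E'
from bench import sensors, optics, job, r
import cv2
for n in("side","top"):
    s=optics.snapshot(n); cv2.imwrite(f"pics/{n}0.png",s["pixels"][:,:,::-1]); print(n,s["mtx"],s["k1"],s["R"],s["t"])
print(sensors.sense())
E
```

```text
side [[425.67153505   0.         274.82459383]
 [  0.         425.67153505 214.49682254]
 [  0.           0.           1.        ]] -0.0746436192840513 [[-0.99470624 -0.1023335   0.00934575]
 [-0.06363378  0.54200769 -0.83796086]
 [ 0.080686   -0.83411961 -0.5456503 ]] [498.44031412 225.26739543 635.57669312]
top [[495.04656473   0.         271.64512302]
 [  0.         495.04656473 218.30841713]
 [  0.           0.           1.        ]] -0.09760380374682047 [[-0.00290337 -0.99999146  0.0029417 ]
 [-0.99576503  0.00262076 -0.09189741]
 [ 0.09188892 -0.00319606 -0.99576413]] [-237.74222281  521.03247947  888.81955813]
{'time': 0.1, 'joint_pos': array([-7.20998731e+01,  7.51140466e+00,  8.53246187e+01, -1.41613184e-04,
        8.72603509e+01, -4.89358027e+00]), 'qd': array([ 0.04113979,  0.04422905, -0.0283584 ,  0.11270808,  0.01607667,
       -0.02257134]), 'joint_efforts': array([ 1.01542446e-03, -5.70952499e+01, -5.01942086e+01, -1.67429034e-04,
        8.03484261e-03,  2.29415701e-05]), 'tool_pos': array([ 232.30943606, -552.66074497,  230.32768481]), 'tcp_rot': array([-1.79903965e+02, -8.08030711e-03,  2.27937073e+01]), 'ft_force': array([-1.35375917, -0.38738959,  0.12411769]), 'wrist_torque': array([ 0.00126966, -0.01253867,  0.03385759]), 'grip_force': 0.0, 'finger_gap': 85.38460107144218}
```

View pics/side0.png

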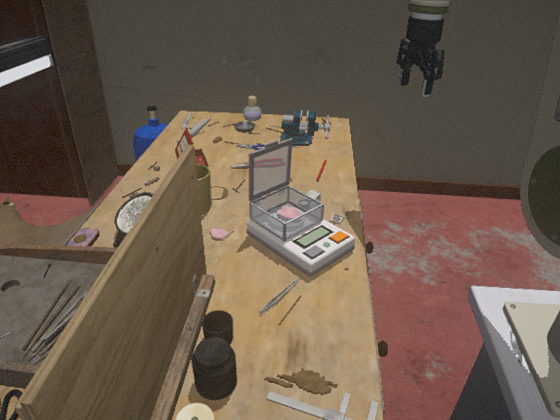

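View pics/top0.png

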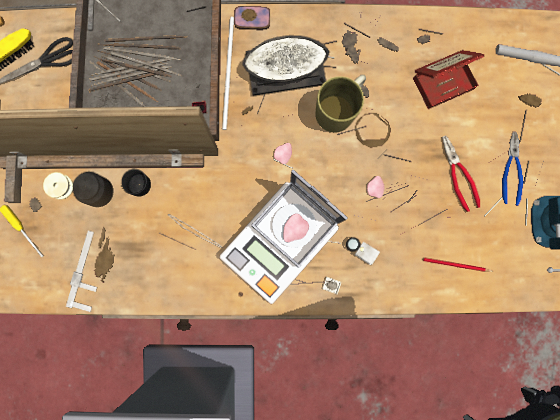

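Side view: the balance is at about (300,225), the open lid at (270,170), the orange key at (340,237) and the grey key at (313,253). Top view: the orange key is at (266,287), the grey key at (238,257), the dish on the pan at (295,230) and the lid edge-on at about (318,197). Look-alikes are the loose pink dishes at (283,152) and (375,187), the second of them not the one on the pan, and the grey power key at (238,257) next to the tare key. I choose the orange key and the standing grey-framed lid, and will check both in a crop.

```bash
cat > h.py <<'E'
import numpy as np, cv2
def ray(s,uv):
    d=np.array([s["k1"],0,0,0,0],float)
    n=cv2.undistortPoints(np.array([[uv]],float),s["mtx"],d)[0,0]
    R=np.array(s["R"]);return -R.T@np.array(s["t"]),R.T@np.array([n[0],n[1],1])
def onz(s,uv,z):
    o,d=ray(s,uv);return o+d*(z-o[2])/d[2]
def proj(s,X):
    return cv2.projectPoints(np.array(X,float).reshape(-1,3),cv2.Rodrigues(np.array(s["R"]))[0],np.array(s["t"],float),s["mtx"],np.array([s["k1"],0,0,0,0],float))[0][:,0]
def two(s1,u1,s2,u2):
    o1,d1=ray(s1,u1);o2,d2=ray(s2,u2)
    k=np.linalg.lstsq(np.stack([d1,-d2],1),o2-o1,rcond=None)[0]
    a=o1+d1*k[0];b=o2+d2*k[1];return (a+b)/2,np.linalg.norm(a-b)
E
python3 - <<'E'
from bench import optics
from h import *
S={n:optics.snapshot(n) for n in("side","top")}
for n,(x,y,w,h) in dict(side=(235,130,130,150),top=(205,155,160,160)).items():
    p=S[n]["pixels"]; hsv=cv2.cvtColor(p,cv2.COLOR_RGB2HSV)
    m=cv2.inRange(hsv,(9,180,150),(20,255,255)); z=np.zeros_like(m);z[y:y+h,x:x+w]=m[y:y+h,x:x+w]
    k,l,st,c=cv2.connectedComponentsWithStats(z); i=1+np.argmax(st[1:,4]); print(n,st[i],c[i],onz(S[n],c[i],42.5))
    cv2.imwrite(f"pics/{n}c.png",cv2.resize(p[y:y+h,x:x+w,::-1],None,fx=3.7,fy=3.7,interpolation=cv2.INTER_CUBIC))
E
python3 -c "
import cv2,numpy as np
a=cv2.imread('pics/sidec.png');b=cv2.imread('pics/topc.png');a=cv2.resize(a,(400,int(400*150/130)));b=cv2.resize(b,(400,400))
o=np.zeros((462,800,3),'uint8');o[:a.shape[0],:400]=a;o[:400,400:]=b;cv2.imwrite('pics/both.png',o)"
```

```text
side [331 232  17  10  91] [338.8021978  236.42857143] [ 398.67822449 -223.92809525   42.5       ]
top [264 290   9   6  11] [268.09090909 292.81818182] [ 385.0082138  -232.38604898   42.5       ]
```

View pics/both.png

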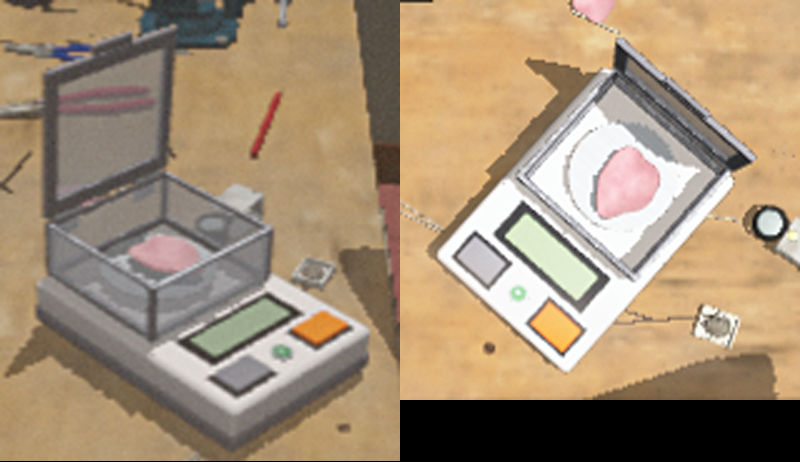

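Crop: the orange tare key is at top px (268,286) and the grey key at (238,259). The lid's free corners are at top (292,171) and (347,218), side (249,153) and (292,139). The choice of key and lid is confirmed, so I triangulate.

```bash
python3 - <<'E'
from bench import optics
from h import *
np.set_printoptions(precision=1,suppress=True)
S,T=(optics.snapshot(n) for n in("side","top"))
t=onz(T,(267.8,285.8),42.5);g=onz(T,(237.8,259),42.5)
t2=onz(S,(338.8,236.4),42.5);g2=onz(S,(235+242/3.077,130+375/3.077),42.5)
print(t,t2,g,g2)
fl=onz(T,(252.2,227),80);fr=onz(T,(298.2,266.2),80);print(fl,fr)
t=(t+t2)/2;g=(g+g2)/2
y=(g-t)[:2]; print(np.linalg.norm(y)); yaw=np.arctan2(-y[0],y[1]); 
d=(fr-fl)[:2]; yaw2=np.arctan2(d[0],-d[1]);print("yaw",np.degrees([yaw,yaw2]))
c,s=np.cos(yaw),np.sin(yaw);M=np.array([[c,-s],[s,c]])
o=(t+g)[:2]/2-M@[-83,0];print("origin",o,"from rim",(fl+fr)[:2]/2-M@[-22,0])
a,e=two(T,(292.2,171),S,(249.3,152.75));b,f=two(T,(346.6,218.2),S,(292.2,139.1));print(a,e,b,f)
for p in(a,b): q=M.T@(p[:2]-o);print("bal frame",q,p[2],"angle",np.degrees(np.arctan2(p[2]-82,82-q[0])))
E
```

```text
[ 397.5 -231.9   42.5] [ 398.7 -224.    42.5] [ 445.5 -178.1   42.5] [ 446.4 -169.4   42.5]
[ 500.2 -205.3   80. ] [ 432.5 -284.4   80. ]
72.29692762358306
yaw [-41.5 -40.6]
origin [ 484.2 -255.8] from rim [ 482.8 -259.4]
[ 578.4 -270.1  189.4] 1.7276459624325184 [ 504.3 -352.6  186.7] 1.868351753962274
bal frame [80.1 51.6] 189.44959253616548 angle 88.96381335243268
bal frame [ 79.1 -59.2] 186.66519989967756 angle 88.41535170270376
```

```bash
cat >> h.py <<'E'
from scipy.spatial.transform import Rotation as Ro
O=np.array([483,-258.5]);YAW=-41.5
def W(b): 
    c,s=np.cos(np.radians(YAW)),np.sin(np.radians(YAW));return np.array([*(O+np.array([[c,-s],[s,c]])@b[:2]),b[2]])
def row(b,pos,rpy):
    R=Ro.from_euler('xyz',rpy,degrees=True);G=Ro.from_euler('xyz',[180,0,YAW],degrees=True)
    return np.round(np.r_[R.inv().apply(W(b)-pos)/10,(R.inv()*G).as_rotvec(degrees=True)],2)
E
python3 -c "
from h import *
print(W([130,0,231]),row([130,0,231],[232.455,-553.146,231.292],[180,0,22.79]))"
```

```text
[ 580.3642437  -344.64060627  231.        ] [ 4.015e+01 -5.750e+00  3.000e-02 -0.000e+00 -0.000e+00  6.429e+01]
```

{"name": "play_rows", "arguments": {
  "motion": [
    [[40.1, -5.8, 0, 0, 0, 64.3], [40.1, -5.8, 0, 0, 0, 64.3], [40.1, -5.8, 0, 0, 0, 64.3], [40.1, -5.8, 0, 0, 0, 64.3], [40.1, -5.8, 0, 0, 0, 64.3]]
  ],
  "jaw": 0
}}

```text
time: 0.8
tool_pos: [436.0, -430.9, 231.4]
tcp_rot: [180.0, -0.0, -18.1]
ft_force: [-0.1, -0.8, 0.4]
finger_gap: 11.9
grip_force: 0.0
```

{"name": "play_rows", "arguments": {
  "motion": [
    [[0, 0, 0, 0, 0, 0]]
  ]
}}

```text
time: 0.9
tool_pos: [439.2, -428.2, 231.2]
tcp_rot: [-179.9, -0.1, -17.8]
ft_force: [-0.6, -0.4, -0.5]
finger_gap: 0.5
grip_force: 0.0
```

```bash
python3 -c "
from h import *
from bench import sensors
s=sensors.sense();print(s['tool_pos'],s['tcp_rot'],row([130,0,231],s['tool_pos'],s['tcp_rot']))"
```

```text
[ 439.21354329 -428.2307026   231.17355513] [-1.79893750e+02 -6.96407531e-02 -1.78124116e+01] [ 10.88 -12.28   0.05  -0.12  -0.05  23.69]
```

{"name": "play_rows", "arguments": {
  "motion": [
    [[10.9, -12.3, 0, 0, 0, 23.7], [10.9, -12.3, 0, 0, 0, 23.7], [10.9, -12.3, 0, 0, 0, 23.7], [10.9, -12.3, 0, 0, 0, 23.7], [10.9, -12.3, 0, 0, 0, 23.7]]
  ]
}}

```text
time: 1.4
tool_pos: [577.5, -346.4, 230.7]
tcp_rot: [-180.0, 0.0, -41.1]
ft_force: [-0.5, 0.7, -0.3]
finger_gap: 0.2
grip_force: 0.0
```

```bash
python3 - <<'E'
from h import *
from bench import sensors,optics
s=sensors.sense();print(s['tool_pos'],s['tcp_rot'],row([130,0,231],s['tool_pos'],s['tcp_rot']))
a=optics.snapshot('side')['pixels'][60:260,200:400,::-1];b=optics.snapshot('top')['pixels'][110:310,200:400,::-1]
cv2.imwrite('pics/b2.png',cv2.resize(np.hstack([a,b]),None,fx=2,fy=2))
E
```

```text
[ 577.46539392 -346.36218807  230.68987937] [-1.79988256e+02  4.17332688e-02 -4.10867654e+01] [ 0.11 -0.32 -0.03 -0.01  0.04  0.41]
```

View pics/b2.png

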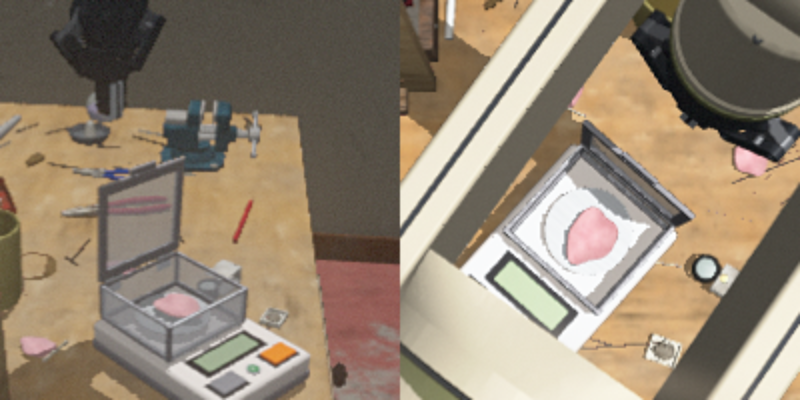

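The fingertips hang behind the standing lid (side px ≈(256,118)), clear of everything. Now down behind it.

{"name": "play_rows", "arguments": {
  "motion": [
    [[0.1, -0.3, 2.5, 0, 0, 0.4], [0.1, -0.3, 6.2, 0, 0, 0.4], [0.1, -0.3, 6.2, 0, 0, 0.4], [-1.0, -0.3, 6.2, 0, 0, 0.4], [-1.9, -0.3, 6.2, 0, 0, 0.4]]
  ]
}}

```text
time: 2.0
tool_pos: [562.5, -334.4, 170.6]
tcp_rot: [180.0, -0.0, -41.9]
ft_force: [0.1, -0.2, 0.1]
finger_gap: 0.3
grip_force: 0.0
```

```bash
cat > pos.py <<'E'
from h import *
from bench import sensors
s=sensors.sense();p=s['tool_pos'];c,q=np.cos(np.radians(YAW)),np.sin(np.radians(YAW))
print("bal",np.round(np.array([[c,q],[-q,c]])@(p[:2]-O),1),np.round(p[2],1),np.round(s['tcp_rot'],2),np.round(s['ft_force'],1),np.round(s['time'],2))
E
python3 pos.py
```

```text
bal [109.8  -4.1] 170.6 [ 1.7999e+02 -3.0000e-02 -4.1880e+01] [ 0.1 -0.2  0.1] 2.0
```

```bash
python3 - <<'E'
from h import *
for th in [89,85,80,75,70,65,60,55,50,45,40,35,30,25,20,16,12,9,6,4,2,0]:
    t=np.radians(th);x=82-85*np.cos(t)+2.5*np.sin(t)+11;z=82+85*np.sin(t)+2.5*np.cos(t);print(th,np.round([x,z],1),"rel cm",np.round([(x-110)/10,(169-z)/10],2))
E
```

```text
89 [ 94. 167.] rel cm [-1.6  0.2]
85 [ 88.1 166.9] rel cm [-2.19  0.21]
80 [ 80.7 166.1] rel cm [-2.93  0.29]
75 [ 73.4 164.8] rel cm [-3.66  0.42]
70 [ 66.3 162.7] rel cm [-4.37  0.63]
65 [ 59.3 160.1] rel cm [-5.07  0.89]
60 [ 52.7 156.9] rel cm [-5.73  1.21]
55 [ 46.3 153.1] rel cm [-6.37  1.59]
50 [ 40.3 148.7] rel cm [-6.97  2.03]
45 [ 34.7 143.9] rel cm [-7.53  2.51]
40 [ 29.5 138.6] rel cm [-8.05  3.04]
35 [ 24.8 132.8] rel cm [-8.52  3.62]
30 [ 20.6 126.7] rel cm [-8.94  4.23]
25 [ 17.  120.2] rel cm [-9.3   4.88]
20 [ 14.  113.4] rel cm [-9.6   5.56]
16 [ 12.  107.8] rel cm [-9.8   6.12]
12 [ 10.4 102.1] rel cm [-9.96  6.69]
9 [ 9.4 97.8] rel cm [-10.06   7.12]
6 [ 8.7 93.4] rel cm [-10.13   7.56]
4 [ 8.4 90.4] rel cm [-10.16   7.86]
2 [ 8.1 87.5] rel cm [-10.19   8.15]
0 [ 8.  84.5] rel cm [-10.2    8.45]
```

{"name": "play_rows", "arguments": {
  "motion": [
    [[-0.5, 0, 0.1, 0, 0, 0], [-1.0, 0, 0.2, 0, 0, 0], [-1.4, 0, 0.2, 0, 0, 0], [-1.8, 0, 0.2, 0, 0, 0], [-2.2, 0, 0.2, 0, 0, 0]]
  ]
}}

```text
time: 2.5
tool_pos: [547.2, -318.5, 167.5]
tcp_rot: [180.0, -0.0, -41.8]
ft_force: [-0.4, -0.8, -0.8]
finger_gap: 0.2
grip_force: 0.4
```

```bash
python3 pos.py
```

```text
bal [87.8 -2.4] 167.5 [ 1.800e+02 -3.000e-02 -4.182e+01] [-0.4 -0.8 -0.8] 2.5
```

{"name": "play_rows", "arguments": {
  "motion": [
    [[-0.7, 0, 0.1, 0, 0, 0], [-1.4, 0, 0.25, 0, 0, 0], [-2.1, 0, 0.45, 0, 0, 0], [-2.8, 0, 0.7, 0, 0, 0], [-3.4, 0, 1.0, 0, 0, 0]]
  ]
}}

```text
time: 3.0
tool_pos: [521.4, -295.3, 157.1]
tcp_rot: [-180.0, 0.0, -41.8]
ft_force: [0.3, 0.1, 1.0]
finger_gap: -0.4
grip_force: 0.3
```

```bash
python3 - <<'E'
from h import *
from bench import optics
exec(open('pos.py').read())
a=optics.snapshot('side')['pixels'][60:260,200:400,::-1];b=optics.snapshot('top')['pixels'][110:310,200:400,::-1]
cv2.imwrite('pics/b3.png',cv2.resize(np.hstack([a,b]),None,fx=2,fy=2))
E
```

```text
bal [53.2 -2.1] 157.1 [-1.800e+02  1.000e-02 -4.182e+01] [0.3 0.1 1. ] 3.0
```

View pics/b3.png

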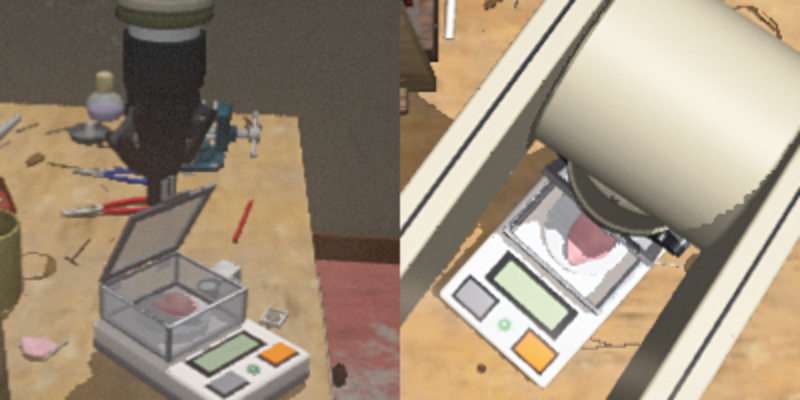

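The lid (edge at side px ≈(306,153)) leans forward with the fingertip on its outer face. I continue along the arc.

{"name": "play_rows", "arguments": {
  "motion": [
    [[-0.7, 0, 0.4, 0, 0, 0], [-1.3, 0, 0.85, 0, 0, 0], [-1.8, 0, 1.3, 0, 0, 0], [-2.35, 0, 1.85, 0, 0, 0], [-2.8, 0, 2.4, 0, 0, 0]]
  ]
}}

```text
time: 3.6
tool_pos: [500.6, -276.8, 132.7]
tcp_rot: [180.0, 0.0, -41.8]
ft_force: [-0.8, -1.2, -0.3]
finger_gap: -0.1
grip_force: 0.3
```

```bash
python3 pos.py
```

```text
bal [25.3 -2. ] 132.7 [ 1.800e+02  2.000e-02 -4.182e+01] [-0.8 -1.2 -0.3] 3.6
```

{"name": "play_rows", "arguments": {
  "motion": [
    [[-0.4, 0, 0.5, 0, 0, 0], [-0.75, 0, 1.1, 0, 0, 0], [-1.0, 0, 1.6, 0, 0, 0], [-1.2, 0, 2.1, 0, 0, 0], [-1.35, 0, 2.5, 0, 0, 0]]
  ]
}}

```text
time: 4.1
tool_pos: [490.8, -268.0, 107.8]
tcp_rot: [180.0, 0.0, -41.8]
ft_force: [-0.4, -0.3, 1.4]
finger_gap: 0.0
grip_force: 0.2
```

{"name": "play_rows", "arguments": {
  "motion": [
    [[-0.1, 0, 0.3, 0, 0, 0], [-0.15, 0, 0.6, 0, 0, 0], [-0.2, 0, 0.9, 0, 0, 0], [-0.25, 0, 1.2, 0, 0, 0], [-0.3, 0, 1.4, 0, 0, 0]]
  ]
}}

```text
time: 4.6
tool_pos: [488.8, -266.2, 94.0]
tcp_rot: [-180.0, 0.0, -41.8]
ft_force: [-0.0, -1.2, -0.3]
finger_gap: 0.1
grip_force: 0.2
```

```bash
python3 pos.py
```

```text
bal [ 9.4 -2. ] 94.0 [-180.      0.    -41.83] [-0.  -1.2 -0.3] 4.6
```

Last 10 mm, slowly, ending slightly pressed.

{"name": "play_rows", "arguments": {
  "motion": [
    [[0, 0, 0.2, 0, 0, 0], [0, 0, 0.4, 0, 0, 0], [0, 0, 0.6, 0, 0, 0], [0, 0, 0.75, 0, 0, 0], [0, 0, 0.85, 0, 0, 0]]
  ]
}}

```text
time: 5.1
tool_pos: [488.7, -266.2, 85.6]
tcp_rot: [-180.0, 0.0, -41.8]
ft_force: [-0.5, 0.2, 1.8]
finger_gap: -0.2
grip_force: 0.2
```

{"name": "play_rows", "arguments": {
  "motion": [
    [[0, 0, 0.05, 0, 0, 0], [0, 0, 0.1, 0, 0, 0], [0, 0, 0.15, 0, 0, 0], [0, 0, 0.15, 0, 0, 0]]
  ]
}}

```text
time: 5.5
tool_pos: [488.8, -266.2, 84.3]
tcp_rot: [-180.0, -0.0, -41.8]
ft_force: [0.1, 0.2, 0.2]
finger_gap: -0.1
grip_force: 0.0
```

{"name": "play_rows", "arguments": {
  "motion": [
    [[0, 0, 0.05, 0, 0, 0], [0, 0, 0.1, 0, 0, 0], [0, 0, 0.1, 0, 0, 0]]
  ]
}}

```text
time: 5.8
tool_pos: [488.9, -266.2, 83.8]
tcp_rot: [-180.0, -0.0, -41.8]
ft_force: [-1.4, 1.2, 5.0]
finger_gap: -0.1
grip_force: 2.4
```

{"name": "play_rows", "arguments": {
  "motion": [
    [[0, 0, 0.05, 0, 0, 0], [0, 0, 0.1, 0, 0, 0], [0, 0, 0.1, 0, 0, 0]]
  ]
}}

```text
time: 6.1
tool_pos: [488.9, -266.3, 83.6]
tcp_rot: [180.0, -0.0, -41.8]
ft_force: [-5.5, 3.2, 12.4]
finger_gap: 0.2
grip_force: 6.2
```

The lid is on its stop. Lift off and look.

{"name": "play_rows", "arguments": {
  "motion": [
    [[0, 0, -0.3, 0, 0, 0], [0, 0, -1.5, 0, 0, 0], [0, 0, -4, 0, 0, 0], [-4, 3.6, -4, 0, 0, 0], [-8.5, 3.6, -4, 0, 0, 0]]
  ]
}}

```text
time: 6.6
tool_pos: [401.1, -238.6, 124.0]
tcp_rot: [179.9, -0.2, -41.9]
ft_force: [-0.4, 1.6, 0.0]
finger_gap: -0.2
grip_force: 0.0
```

```bash
python3 - <<'E'
from h import *
from bench import optics
exec(open('pos.py').read())
a=optics.snapshot('side')['pixels'][110:280,220:390,::-1];b=optics.snapshot('top')['pixels'][140:310,200:370,::-1]
cv2.imwrite('pics/b4.png',cv2.resize(np.hstack([a,b]),(800,400)))
E
```

```text
bal [-74.5 -39.4] 124.0 [179.95  -0.18 -41.9 ] [-0.4  1.6  0. ] 6.6
```

View pics/b4.png

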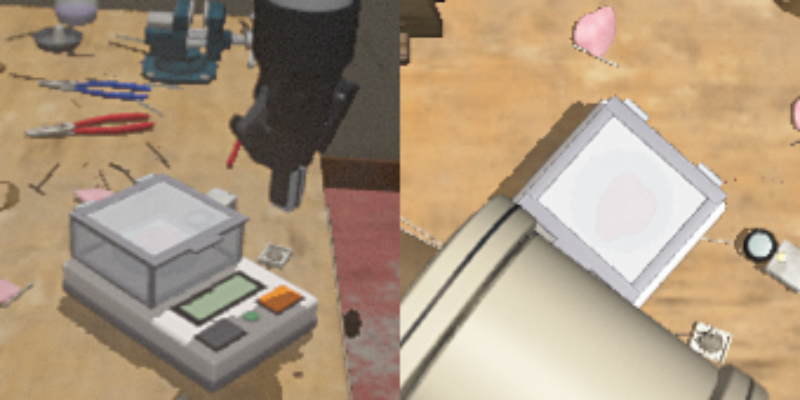

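Side view: the lid lies level and flush on the chamber (lip at side px ≈(306,213)). The dish is still on the pan, seen through the lid at top px ≈(294,227). The fingers are near the orange key. Now align over the key and go down to just above it.

{"name": "play_rows", "arguments": {
  "motion": [
    [[-0.7, -0.3, 0, 0, 0, 0.4], [-0.7, -0.3, 2, 0, 0, 0.4], [-0.7, -0.3, 5, 0, 0, 0.4], [-0.7, -0.3, 7, 0, 0, 0.4], [-0.7, -0.3, 7, 0, 0, 0.4]]
  ]
}}

```text
time: 7.2
tool_pos: [397.4, -228.4, 50.2]
tcp_rot: [180.0, 0.2, -42.2]
ft_force: [-1.0, 0.9, -0.4]
finger_gap: -0.2
grip_force: 0.0
```

```bash
python3 - <<'E'
from h import *
from bench import optics
exec(open('pos.py').read())
a=optics.snapshot('side')['pixels'][180:280,290:390,::-1]
cv2.imwrite('pics/b5.png',cv2.resize(a,(500,500)))
E
```

```text
bal [-84.  -34.2] 50.2 [179.98   0.23 -42.22] [-1.   0.9 -0.4] 7.2
```

View pics/b5.png

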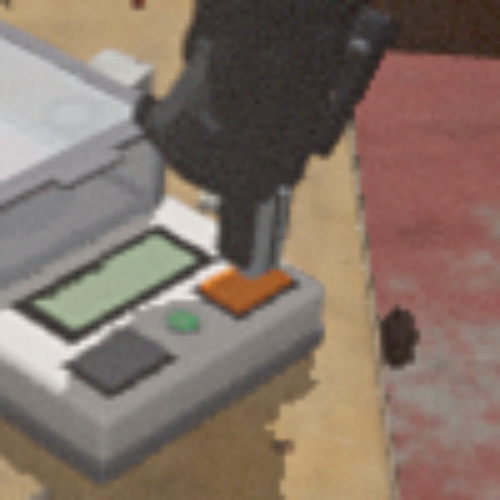

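The fingertips are just above the orange key's centre (side px ≈(340,236)). The green button and the grey key are clear. Press in small steps.

{"name": "play_rows", "arguments": {
  "motion": [
    [[0, 0, 0.3, 0, 0, 0], [0, 0, 0.6, 0, 0, 0], [0, 0, 0.8, 0, 0, 0], [0, 0, 0.95, 0, 0, 0], [0, 0, 1.05, 0, 0, 0]]
  ]
}}

```text
time: 7.75
tool_pos: [398.4, -229.6, 42.1]
tcp_rot: [-180.0, -0.0, -42.2]
ft_force: [0.0, 0.4, 1.3]
finger_gap: -0.2
grip_force: 0.7
```

{"name": "play_rows", "arguments": {
  "motion": [
    [[0, 0, 0.05, 0, 0, 0], [0, 0, 0.1, 0, 0, 0], [0, 0, 0.1, 0, 0, 0]]
  ]
}}

```text
time: 8.05
tool_pos: [398.4, -229.6, 41.1]
tcp_rot: [-180.0, -0.0, -42.2]
ft_force: [0.5, 0.7, 2.6]
finger_gap: -0.2
grip_force: 1.2
```

{"name": "play_rows", "arguments": {
  "motion": [
    [[0, 0, 0.1, 0, 0, 0], [0, 0, 0.15, 0, 0, 0], [0, 0, 0.15, 0, 0, 0]]
  ]
}}

```text
time: 8.35
tool_pos: [398.4, -229.6, 39.5]
tcp_rot: [-180.0, -0.0, -42.2]
ft_force: [0.7, -0.2, 3.8]
finger_gap: 0.0
grip_force: 1.9
```

{"name": "play_rows", "arguments": {
  "motion": [
    [[0, 0, 0.05, 0, 0, 0], [0, 0, 0.08, 0, 0, 0], [0, 0, 0.08, 0, 0, 0]]
  ]
}}

```text
time: 8.65
tool_pos: [398.4, -229.6, 39.4]
tcp_rot: [-180.0, -0.0, -42.2]
ft_force: [-2.9, 2.2, 11.4]
finger_gap: 0.1
grip_force: 5.9
```

The key bottomed (11 N at its stop). Release.

{"name": "play_rows", "arguments": {
  "motion": [
    [[0, 0, -0.3, 0, 0, 0], [0, 0, -1, 0, 0, 0], [0, 0, -4, 0, 0, 0], [0, 0, -8, 0, 0, 0], [0, 0, -12, 0, 0, 0]]
  ]
}}

```text
time: 9.15
tool_pos: [397.2, -228.8, 159.1]
tcp_rot: [180.0, 0.1, -42.2]
ft_force: [0.4, -0.3, -0.2]
finger_gap: 0.1
grip_force: 0.0
```

{"name": "play_rows", "arguments": {
  "motion": [
    [[0, 8, -3, 0, 0, 0], [0, 8, -3, 0, 0, 0], [0, 8, -3, 0, 0, 0], [0, 8, -3, 0, 0, 0], [0, 8, -3, 0, 0, 0]]
  ]
}}

```text
time: 9.65
tool_pos: [344.3, -287.8, 187.7]
tcp_rot: [-180.0, 0.1, -42.2]
ft_force: [0.2, 0.5, 0.7]
finger_gap: -0.2
grip_force: 0.0
```

```bash
python3 - <<'E'
from h import *
from bench import optics
exec(open('pos.py').read())
a=optics.snapshot('side')['pixels'][110:280,220:390,::-1];b=optics.snapshot('top')['pixels'][140:310,200:370,::-1]
cv2.imwrite('pics/b6.png',cv2.resize(np.hstack([a,b]),(800,400)))
E
```

```text
bal [ -84.4 -113.8] 187.7 [-1.7997e+02  9.0000e-02 -4.2230e+01] [0.2 0.5 0.7] 9.65
```

View pics/b6.png

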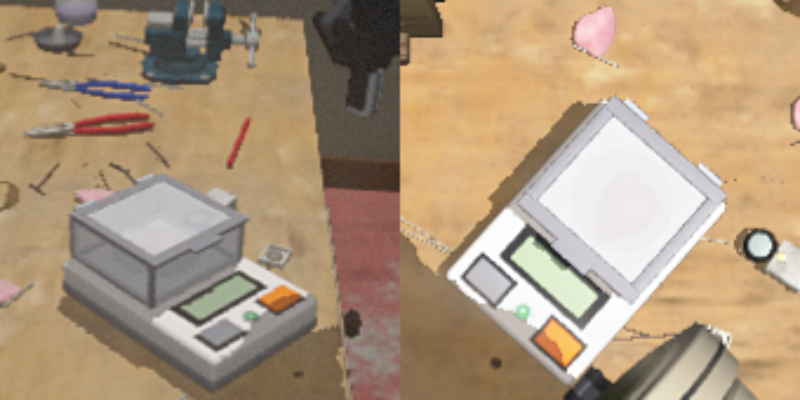

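The lid is shut (lip at top px ≈(283,257)), the key (268,285) is up again, the dish is on the pan, and the arm is clear.

```bash
python3 -c "
from bench import job
print(job.hand_in())"
```

```text
the job is handed in; nothing more can be done
None
```

The lid was pushed fully shut without a slam, then the tare key was pressed to its stop and let go; the last picture shows the lid still shut and the dish on the pan, and the job is handed in (about 10 s on the robot's clock).

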